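# Refit a divider in a bead tray and close the tray up in a ratchet bar clamp

### The arm

A 7-joint arm with a two-finger parallel gripper is mounted at the origin on the work surface. World frame = base frame: x ahead of the robot, y to its left, z up, the work surface at z = 0. Lengths are in m, angles in rad, forces in N, time in s.
With the tool pointing down it reaches from about 0.425 to 0.875 m from the base axis. Payload 9.9 kg.
Tool frame: the origin (TCP) lies at the very end of the fingers, on their centre line; the grasp point (between the pads) lies 19 mm behind it; z points along the fingers, y is the direction in which the jaws open and shut (so a half turn about z gives the same grasp; the last joint's range is limited). The gripper opens to 85 mm and grips with 20 to 120 N. Pads are 22 mm wide; open, the fingers measure 114 mm over their backs; the gripper's body (76 mm by 85 mm) begins 54 mm behind the grasp point. The pads swing forward as they close: fully open they stand 13 mm farther back than shut.
Start: joints at [-1.289, 0.576, 0.025, 1.437, -0.015, 1.129, -0.057], TCP at [0.241, 0.63, 0.231] pointing down, gripper open.
Joint ranges: [-2.76, 2.76], [-0.34, 2.15], [-1.52, 1.57], [0.19, 2.46], [-1.09, 4.23], [0.17, 1.99], [-2.82, 2.82]. Speed limits (rad/s): [2.22, 2.22, 3.01, 3.01, 3.14, 3.14, 3.14].

### API

Orientations are given as a unit quaternion [w, x, y, z].
In Python, from plant import robot gives the robot as it stands. The module is installed in compiled form; this text tells all that it offers.
- The arm moves only by the tool move_arm, never from a script. Its arguments are lists of equal length, an entry for each row: "gripper": the opening, from 0 (shut) to 1 (fully open); "slide": the shift along the tool's x, y, z in mm, a list of three; "spin": the turn about the tool's z in degrees. A call has 1 to 12 rows; each row is the pose to reach, as a shift and turn from the pose commanded when the call began, along the tool's axes at that moment; what a row does not reach only later rows make up. A row lasts 1/12 s, in which the tool goes at most 41.7 mm and 7.16 degrees, less where a joint would pass 70% of its speed; a pose out of reach is approached as far as the arm can. A call with a gripper value outside its range is refused whole. The fingers move at their own pace and stop on an object; "newtons" is the grip in N (left out, the last holds). Time passes only in rows, so rows that repeat a pose let the fingers close. It gives the time, the measured TCP pose, the force and the opening at its end, in the units of the state.
- robot.get_state(): the state, without advancing time (a new reading comes with each control period).
- robot.grab_frame(name): name is "scene" or "side" or "wrist"; returns the picture (384x512x3 uint8, red, green, blue); there is no depth.
- robot.camera_params(name): a dict with "K" (3x3 intrinsics, pixels), "extrinsics" (4x4, takes a point from world to camera coordinates). Camera axes: x right, y down, z forward; pixel columns grow to the right and rows downward; lengths in m; the calibration is good to about 2 mm. A picture is of the moment at which its call begins: read the wrist's pose just before it. camera_params takes no time and is no camera call; for the wrist camera it gives the pose at the moment of the call.
- robot.finish_job(): hands the job in, once; it reports no verdict.
The state is a dict: "time_s": time; "joints": joint angles; "qd": joint speeds; "joint_torque": joint torques, N m; "eef_pos": TCP position; "tool_rot": TCP orientation; "ft_force": force on the tool from outside, world axes, zero at the start; "moment": the same for the moment, N m; "opening": opening from 0.0 (shut) to 1.0 (fully open).
Only numpy, scipy, OpenCV 4.12 (cv2) and the standard library are available. Lean on these libraries where they do the work, as an engineer would, in place of code of your own. Each camera call takes 0.05 s, during which the arm holds its last target. There are 200 camera calls.

### The job

Glue-up at the bead stall: take the longest of the three loose dividers from the stand and slide it on edge right down into the empty pair of grooves in the pine tray, then let go of it. Then pump the trigger of the one-hand bar clamp until its moving jaw has drawn the tray's loose front board fully home, firm but gentle, so that the jaw's soft pad is well pressed in but never squashed flat; move the jaw by the trigger alone. Finish while still holding the trigger squeezed, and leave the other dividers, the glue bottle and the bowl alone.

Things in the scene. Friction and masses are not known exactly. Their poses are not given: they have to be found in the camera images.
- divider: The longest loose divider: plain pine strip 8 mm thick (its x), 104 mm long (its y), 40 mm tall (its z), 60 g. Stands on edge in one of the stand's three slots. Origin: middle of its lower edge.
- spare_a: Shorter spare divider, 8 x 82 x 40 mm, same make and axes, stands in another slot of the stand. Leave alone.
- spare_b: Shortest spare divider, 8 x 62 x 40 mm, same make and axes, stands in another slot of the stand. Leave alone.
- stand: Fixed wooden stand 160 x 124 mm, 20 mm high, with three parallel open-ended slots along its y, 11 mm wide and 12 mm deep, 45 mm apart along its x (at -45, 0 and 45 mm). Slot floors are 8 mm above the bench, so a standing divider's top is at 48 mm. Origin: centre of its underside.
- tray: Loose pine bead tray lying between the clamp's jaws, 244 mm long (its x), 122 mm wide when closed (its y), 45 mm high, floor 5 mm thick, 0.54 kg. Rigid carcass: back side board (+y, 13 mm), two ends and one fixed divider at x = +30 mm. The front side board (-y) is loose. Origin: centre of its underside.
- slot (a point): Middle between the two empty facing grooves, on the tray's floor (tray x -52, y 0, z 5 mm), tray axes. Grooves: 11 mm wide along x, 6 mm deep, in both side boards; inner faces 96 mm apart when closed (3 to 5 mm more at the start), groove floors 106 mm. The divider's y goes along the tray's y, either way round; seated, its top is level with the rim. Free room beside it: 52 mm at -x, 72 mm at +x.
- front_board: The tray's loose front side board, 244 x 13 x 44 mm; slides along the tray's y on dowels with about 1 N of friction and stands 3 to 5 mm off at the start. Origin: middle of its thickness, at the tray's underside; its y in the tray's frame is -54.5 mm when fully home, more negative while it stands off.
- clamp: One-hand ratchet bar clamp on its side, body screwed to the bench. Origin on the bench under the bar. The bar runs along y (x 0, 20 mm up; tail to y +110 mm, moves out as you pump); jaws reach to +x, pistol grip and trigger to -x. Housing x -26..30, y -38..24, top at 40 mm. Fixed pistol grip x -104..-26, y 0..20 (outer face y +20), z 6..34 mm, thicker beyond x -90. Trigger on its -y side.
- trigger (a joint): 0 let out (sprung back, 3 to 5 N at the finger place) to 0.32 rad squeezed to its stop. Upright pivot at clamp x 19, y -20 mm; moves to +y, towards the grip. Each full squeeze and full let-out draws bar and jaw 7 mm (one tooth) to +y; strokes under about 0.28 rad only slip back. Once gripping, letting out can lose up to a tooth of travel again. 20 N on the trigger gives some 35 N at the jaw.
- trigger_grip: The trigger's finger part: bar 70 mm long, 11 mm thick, 24 mm tall (8 to 32 mm above the bench). Its origin is at the pivot, 20 mm above the bench; the part runs along its own -x from 45 to 115 mm from the pivot.
- trigger_face (a point): Finger place on the trigger's outer (-y) face, 71 mm from the pivot, 20 mm above the bench. In the clamp frame about x = -51 mm, and y = -37 mm let out, -14 mm fully squeezed: over trigger and grip together 57 mm let out, 34 mm squeezed.
- slide_bar: The bar with the moving jaw (black, 126 mm long, 30 mm tall, at the bar's -y end) and its pad; slides only to +y. Origin as the clamp's at zero travel. Do not push it by hand.
- pad_face (a point): Centre of the face of the moving jaw's soft grey pad (40 x 30 mm, 18 mm thick, faces +y), 20 mm above the bench; stands in front of the front board near the slot.
- fixed_face (a point): Centre of the fixed jaw's pad face (faces -y), clamp x = 88, y = -43 mm; the tray's back board comes to rest on it. Closed up, pad face and fixed face are 122 mm apart.
- pad (a joint): How far the soft pad is pressed in, m: 0 free, 0.011 flat. Springy, 5 N per mm, so 0.004 means 20 N on the board.
- glue: White glue bottle, 54 mm across, 150 mm tall, to the left. Origin: centre of its underside. Leave alone.
- bowl: Small wooden bowl, 110 mm across, 45 mm high, to the left. Origin: centre of its underside. Leave alone.
Not all that is in view belongs to the job. What is shaped like the divider but yellow is not meant.

How it is judged:
On the way, in this order (a step that is already met when the one before it is completed fails the run):
1. the longest divider stands fully down in both grooves of the tray, let go (z of divider in the frame of tray between 0.001 and 0.009 m and horizontal distance between divider and slot below 0.006 m and angle between the z axis of divider and the z axis of tray, either way round below 0.12 rad and angle between the y axis of divider and the y axis of tray, either way round below 0.12 rad and contact force between the fingers and divider below 0.5 N), for 0.3 s.
2. the moving jaw, drawn up by the trigger, presses the front board home (contact force between slide_bar and front_board above 5 N and y of front_board in the frame of tray above -0.056 m), for 0.2 s.
At the end, for the whole second after the job is handed in: Divider down in both grooves (within 4 mm of the floor, centred within 6 mm, square within 0.12 rad), front board within 1.5 mm of home, moving jaw pressing it with 10 to 58 N (pad not flat), fingers still holding the trigger in (over 0.03 rad, over 2 N), tray at rest (z of divider in the frame of tray between 0.001 and 0.009 m and horizontal distance between divider and slot below 0.006 m and angle between the z axis of divider and the z axis of tray, either way round below 0.12 rad and angle between the y axis of divider and the y axis of tray, either way round below 0.12 rad and y of front_board in the frame of tray above -0.056 m and contact force between slide_bar and front_board between 10 and 58 N and contact force between the fingers and trigger_grip above 2 N and value of joint trigger above 0.03 rad and linear speed of tray below 0.02 m/s); the arm keeps its last pose, push and grip.
It fails at once if the jaw's pad is squashed flat (over 58 N on the board) (contact force between slide_bar and front_board above 58 N).
It fails at once if the moving jaw or bar is pushed by hand instead of by the trigger (over 4 N) (contact force between the arm and slide_bar above 4 N).
It fails at once if the moving jaw or bar is pushed by the fingers instead of by the trigger (over 4 N) (contact force between the fingers and slide_bar above 4 N).
It fails at once if another divider is taken or knocked over (distance of any of spare_a, spare_b from where it was at the start of the episode above 0.03 m or angle between any of spare_a, spare_b's own z axis and vertical above 0.5 rad).
It fails at once if the bottle or the bowl is disturbed (distance of any of glue, bowl from where it was at the start of the episode above 0.03 m).
It also fails if it takes over 53 s, if anything falls off the work surface, if the arm or the gripper's body presses on something with over 40 N, if the wrist force passes 120 N, or if a joint passes its speed limit or range.

## Working session

There is one attempt and no reset: what is moved stays moved. The work goes in short steps, Python scripts to look and compute and a tool call to move; the robot and the scene stay as the last step left them, time stands still between calls to the robot, and variables do not carry over. Pictures are saved under pics/ and viewed, about 8 in all and at most 12, crops included, and the job is handed in when it is done.

Besides the shell and the picture viewer there is one more tool, called after "Request:" as name(argument=value, ...) on one line, values as JSON. move_arm: Moves the arm, as the interface text tells. Its arguments: {"type":"object","properties":{"gripper":{"type":"array"},"slide":{"type":"array"},"spin":{"type":"array"},"newtons":{"type":"number"}},"required":["gripper","slide","spin"]}

```bash
mkdir -p pics; cat > h.py <<'E'
from plant import robot
import numpy as np, cv2
def snap(n,f):
    P=robot.camera_params(n); im=robot.grab_frame(n); cv2.imwrite('pics/'+f,im[:,:,::-1]); np.savez('pics/'+f+'.npz',K=P['K'],E=P['extrinsics']); return im
def load(f):
    d=np.load('pics/'+f+'.npz'); return d['K'],d['E']
def ray(f,u,v,z):
    K,E=load(f); R=E[:3,:3]; c=-R.T@E[:3,3]; d=R.T@np.linalg.inv(K)@np.array([u,v,1.]); return c+d*(z-c[2])/d[2]
def proj(f,p):
    K,E=load(f); q=K@(E[:3,:3]@np.array(p)+E[:3,3]); return q[:2]/q[2]
E
python3 - <<'E'
from h import *
a=snap('scene','s0.png');b=snap('side','d0.png')
cv2.imwrite('pics/both.png',np.vstack([a,b])[:,:,::-1][:, :])
s=robot.get_state();print(s['eef_pos'],s['tool_rot'],s['time_s'],s['opening'])
for n in('scene','side','wrist'):
  P=robot.camera_params(n);E=P['extrinsics'];print(n,-E[:3,:3].T@E[:3,3],P['K'][0],E[2,:3])
E
```

```text
[0.24133051 0.6299542  0.23056014] [-7.54441949e-05  1.81886367e-01  9.83319283e-01 -7.28513942e-04] 0.1 1.0031765639492027
scene [ 1.02531045 -0.73420584  0.64209954] [431.39384015   0.         251.25951463] [-0.41296517  0.71177745 -0.56818362]
side [ 0.35375998 -0.80305717  0.74089269] [438.83441556   0.         257.62372603] [ 0.20873511  0.7412175  -0.6379861 ]
wrist [0.17552695 0.65507113 0.37271095] [311.38656034   0.         251.07804955] [ 0.25698535 -0.09941485 -0.96128831]
```

View pics/s0.png

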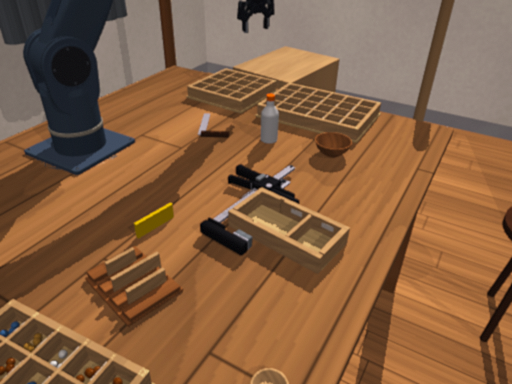

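View pics/d0.png

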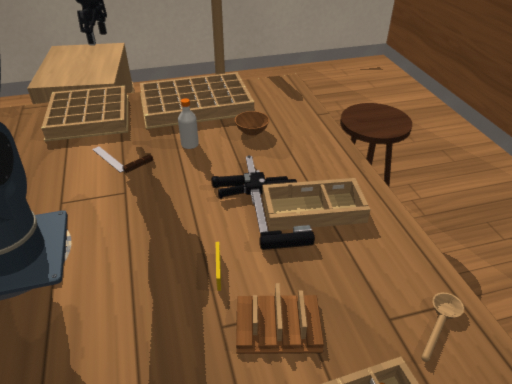

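Scene: stand at about (130,285), yellow decoy (155,218), clamp at (265,185) and tray (290,225). Side: stand dividers at (254,315), (278,310) and (302,315). Next, an enlarged crop of the stand and the clamp/tray.

```bash
python3 - <<'E'
from h import *
im=cv2.imread('pics/d0.png')
a=cv2.resize(im[275:360,225:335],(400,309),interpolation=cv2.INTER_CUBIC)
s=cv2.imread('pics/s0.png')
c=cv2.resize(s[235:330,75:190],(374,309),interpolation=cv2.INTER_CUBIC)
b=cv2.resize(im[148:258,205:375],(400,259),interpolation=cv2.INTER_CUBIC)
d=cv2.resize(s[155:270,190:356],(374,259),interpolation=cv2.INTER_CUBIC)
cv2.imwrite('pics/c1.png',np.vstack([np.hstack([a,c]),np.hstack([b,d])]))
E
```

```text
(no output)
```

View pics/c1.png

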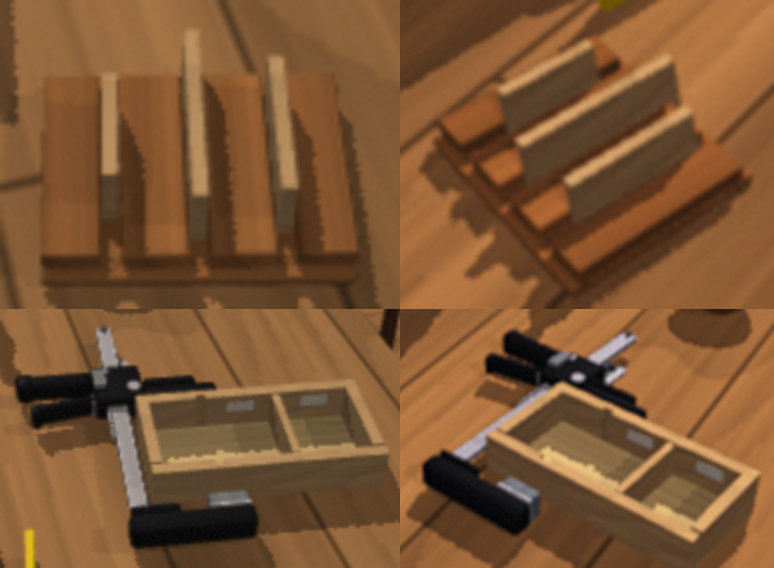

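The dividers, in side-view crop pixels: left (109,75–175), middle (192,30 to 199,195) and right (275,57 to 290,190). The middle one looks longest, which the ray lengths can confirm.

```bash
python3 - <<'E'
from h import *
S=lambda x,y:(225+x/3.636,275+y/3.636)
C=lambda x,y:(75+x/3.252,235+y/3.252)
B=lambda x,y:(205+x/2.353,148+y/2.353)
D=lambda x,y:(190+x/2.253,155+y/2.253)
def r(f,p,z): return ray(f,*p,z)[:2]
for n,f,p,q,z in [('L','d0.png',S(109,76),S(110,174),.048),('M','d0.png',S(192,32),S(199,195),.048),('R','d0.png',S(276,58),S(289,188),.048),
 ('L','s0.png',C(590,43),C(503,89),.048),('M','s0.png',C(670,60)if 0 else C(670-400,60),C(518-400,148),.048),('R','s0.png',C(290,112),C(170,182),.048),('Lok','s0.png',C(190,43),C(103,89),.048),
 ('trayback','d0.png',B(136,395-309+0),B(352,382-309),.045),('trayfront','d0.png',B(150,472-309),B(388,455-309),.044),
 ('trayback s','s0.png',D(561-400,386-309),D(757-400,473-309),.045),('trayfront s','s0.png',D(488-400,433-309),D(695-400,543-309),.044),
 ('bar','d0.png',B(103,328-309),B(137,508-309),.025),('grip tips','d0.png',B(22,387-309),B(36,415-309),.033)]:
  a,b=r(f,p,z),r(f,q,z);d=a-b;print(n,a.round(4),b.round(4),'mid',((a+b)/2).round(4),'len',np.linalg.norm(d).round(4),'ang',np.degrees(np.arctan2(d[1],d[0])).round(1))
E
```

```text
L [ 0.4932 -0.2932] [ 0.4778 -0.3516] mid [ 0.4855 -0.3224] len 0.0604 ang 75.2
M [ 0.5447 -0.2768] [ 0.5173 -0.375 ] mid [ 0.531  -0.3259] len 0.102 ang 74.4
R [ 0.583  -0.3055] [ 0.5618 -0.3831] mid [ 0.5724 -0.3443] len 0.0804 ang 74.8
L [ 0.7069 -0.1612] [ 0.6827 -0.2237] mid [ 0.6948 -0.1924] len 0.067 ang 68.8
M [ 0.5469 -0.2767] [ 0.5213 -0.3776] mid [ 0.5341 -0.3272] len 0.1041 ang 75.8
R [ 0.5863 -0.3048] [ 0.5647 -0.3812] mid [ 0.5755 -0.343 ] len 0.0794 ang 74.2
Lok [ 0.4944 -0.2907] [ 0.4786 -0.3478] mid [ 0.4865 -0.3192] len 0.0593 ang 74.5
trayback [0.6048 0.0401] [ 8.415e-01 -3.000e-04] mid [0.7231 0.0199] len 0.2401 ang 170.3
trayfront [ 0.5845 -0.0811] [ 0.8251 -0.1203] mid [ 0.7048 -0.1007] len 0.2438 ang 170.7
trayback s [0.609  0.0331] [0.8436 0.0028] mid [0.7263 0.0179] len 0.2366 ang 172.6
trayfront s [ 0.5867 -0.0782] [ 0.8302 -0.1175] mid [ 0.7085 -0.0979] len 0.2467 ang 170.8
bar [0.6096 0.2009] [ 0.5635 -0.1081] mid [0.5865 0.0464] len 0.3123 ang 81.5
grip tips [0.4905 0.1018] [0.4955 0.0495] mid [0.493  0.0756] len 0.0525 ang 95.5
```

```bash
cat >> h.py <<'E'
from scipy.spatial.transform import Rotation as Ro
def plan(pos,yang):
    s=robot.get_state(); q=s['tool_rot']; R=Ro.from_quat([q[1],q[2],q[3],q[0]]).as_matrix()
    a=np.degrees(np.arctan2(R[1,1],R[0,1])); sl=R.T@(np.array(pos)-s['eef_pos'])*1000
    print('t',round(s['time_s'],2),'pos',np.round(s['eef_pos'],4),'yang',round(a,2),'tilt',np.round(R[:,2],3),'slide',sl.round(1),'spin',round((a-yang+90)%180-90,2),'F',np.round(s['ft_force'],1),'op',round(s['opening'],3))
E
python3 - <<'E'
from h import *
plan([.55,.2,.26],-9.2)
plan([.6634,-.0327,.24],-9.2)
E
```

```text
t 0.1 pos [0.2413 0.63   0.2306] yang 69.04 tilt [-0.    -0.001 -1.   ] slide [-442.  -291.1  -29. ] spin 78.24 F [-0.3 -0.5 -0.1] op 1.003
t 0.1 pos [0.2413 0.63   0.2306] yang 69.04 tilt [-0.    -0.001 -1.   ] slide [-631.2 -467.8   -8.7] spin 78.24 F [-0.3 -0.5 -0.1] op 1.003
```

Request:
move_arm(gripper=[1,1,1,1,1,1,1,1,1,1,1,1], slide=[[-442,-291,-29],[-442,-291,-29],[-442,-291,-29],[-442,-291,-29],[-442,-291,-29],[-442,-291,-29],[-442,-291,-29],[-442,-291,-29],[-442,-291,-29],[-442,-291,-29],[-442,-291,-29],[-442,-291,-29]], spin=[78,78,78,78,78,78,78,78,78,78,78,78])

```text
time_s: 1.1
eef_pos: [0.5332, 0.2232, 0.2586]
tool_rot: [-0.0, 0.762, 0.647, -0.0]
ft_force: [1.4, 0.2, 0.2]
opening: 1.001
```

```bash
python3 - <<'E'
from h import *
plan([.6634,-.0327,.24],-9.2)
E
```

```text
t 1.1 pos [0.5332 0.2232 0.2586] yang -9.35 tilt [-0. -0. -1.] slide [-231.3  170.    18.6] spin -0.15 F [1.4 0.2 0.2] op 1.001
```

Request:
move_arm(gripper=[1,1,1,1,1,1,1,1,1,1], slide=[[-212,150,19],[-212,150,19],[-212,150,19],[-212,150,19],[-212,150,19],[-212,150,19],[-212,150,19],[-212,150,19],[-212,150,19],[-212,150,19]], spin=[0,0,0,0,0,0,0,0,0,0])

```text
time_s: 1.93
eef_pos: [0.6474, -0.0062, 0.2393]
tool_rot: [-0.001, 0.76, 0.65, 0.0]
ft_force: [-0.4, 0.3, 0.6]
opening: 1.002
```

```bash
python3 - <<'E'
from h import *
plan([.5325,-.3265,.14],-15)
snap('wrist','w1.png')
im=cv2.imread('pics/w1.png'); cv2.imwrite('pics/w1b.png',cv2.resize(im,(800,600),interpolation=cv2.INTER_CUBIC))
E
```

```text
t 1.93 pos [ 0.6474 -0.0062  0.2393] yang -8.87 tilt [-0.001  0.001 -1.   ] slide [-334.3  -64.    99.1] spin 6.13 F [-0.4  0.3  0.6] op 1.002
```

View pics/w1b.png

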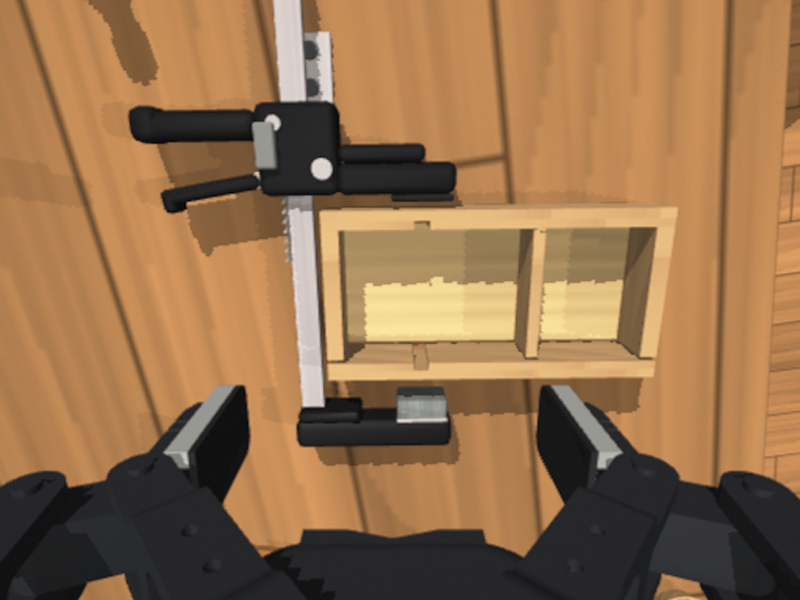

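The wrist view shows the tray's grooves at (422,225) at the back and (420,366) at the front rim. It also shows the clamp housing (295,148), grip tip (132,125), trigger tip (165,200), and the pad in front of the board at (421,405).

```bash
python3 - <<'E'
from h import *
f='w1.png';k=1.5625
g=lambda u,v,z:ray(f,u/k,v/k,z)[:2]
A=lambda d:np.degrees(np.arctan2(d[1],d[0])).round(2)
b,fr=g(422,225,.045),g(420,366,.044);print('grooves',b,fr,'mid',(b+fr)/2,'len',np.linalg.norm(b-fr),A(b-fr))
c=[g(320,208,.045),g(677,206,.045),g(655,377,.044),g(327,379,.044)]
print('corners',np.round(c,4).tolist(),A(c[1]-c[0]),A(c[2]-c[3]),'cen',np.mean(c,0))
bx=c[1]-c[0];bx/=np.linalg.norm(bx);by=np.array([-bx[1],bx[0]])
print('L',np.linalg.norm(c[1]-c[0]),np.linalg.norm(c[2]-c[3]))
print('slot from back corner',c[0]+bx*70-by*61,'from BR',c[1]-bx*174-by*61)
h=[g(254,104,.04),g(338,104,.04),g(338,193,.04),g(258,193,.04)];print('housing',np.round(h,4).tolist(),A(h[1]-h[0]),'cen',np.mean(h,0))
print('bar',A(g(289,0,.025)-g(313,400,.025)),g(289,0,.025),g(313,400,.025))
print('grip',g(132,108,.034),g(250,111,.034),g(250,137,.034),'trig',g(165,193,.032),g(255,176,.032),g(185,209,.032),g(258,190,.032))
E
```

```text
grooves [0.6716579  0.02183708] [ 0.65580618 -0.08174091] mid [ 0.66373204 -0.02995192] len 0.1047839543667713 81.3
corners [[0.6047, 0.0439], [0.8445, 0.0078], [0.8292, -0.1178], [0.5851, -0.0814]] -8.55 -8.46 cen [ 0.71587347 -0.03685858]
L 0.24253118056410058 0.24686763239468712
slot from back corner [ 60.75424211 -70.68818684] from BR [-180.2924512   -34.43635588]
housing [[0.5743, 0.1158], [0.6285, 0.1074], [0.618, 0.0516], [0.5639, 0.0601]] -8.88 cen [0.59617143 0.08373765]
bar 81.69 [0.60743464 0.17568333] [ 0.56630484 -0.105875  ]
grip [0.49194332 0.12690359] [0.56917973 0.11294834] [0.56534848 0.09694183] trig [0.49724207 0.07009413] [0.56226385 0.07160041] [0.50812578 0.05722456] [0.56215437 0.06203596]
```

Request:
move_arm(gripper=[0.4,0.4,0.4,0.4,0.4,0.4,0.4,0.4,0.4,0.4,0.4,0.4], slide=[[-311,-85,80],[-311,-85,80],[-311,-85,80],[-311,-85,80],[-311,-85,80],[-311,-85,80],[-311,-85,80],[-311,-85,80],[-311,-85,80],[-311,-85,80],[-311,-85,80],[-311,-85,80]], spin=[6,6,6,6,6,6,6,6,6,6,6,6])

```text
time_s: 2.98
eef_pos: [0.5168, -0.2996, 0.1599]
tool_rot: [-0.0, 0.792, 0.61, 0.001]
ft_force: [1.0, 1.1, 0.9]
opening: 0.401
```

```bash
python3 - <<'E'
from h import *
plan([.5325,-.3265,.026],-15)
snap('wrist','w2.png')
im=cv2.imread('pics/w2.png'); cv2.imwrite('pics/w2b.png',cv2.resize(im,(800,600),interpolation=cv2.INTER_CUBIC))
E
```

```text
t 2.98 pos [ 0.5168 -0.2996  0.1599] yang -14.77 tilt [ 0.001  0.001 -1.   ] slide [-22.2  21.9 133.9] spin 0.23 F [1.  1.1 0.9] op 0.401
```

View pics/w2b.png

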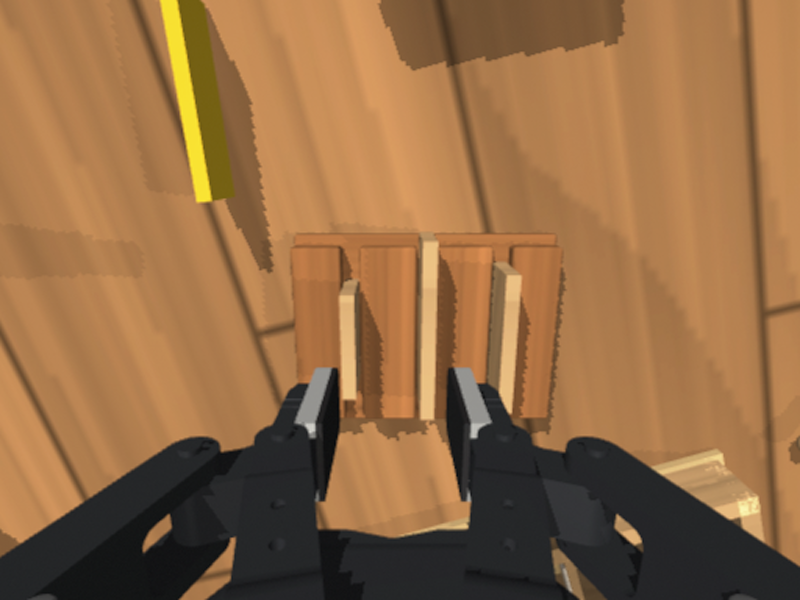

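Divider top: (428,236) to (428,418), middle slot and longest. The spares are at (349,283–400) and (507,268–415).

```bash
python3 - <<'E'
from h import *
f='w2.png';k=1.5625
a,b=ray(f,428.5/k,238/k,.048)[:2],ray(f,427.5/k,418/k,.048)[:2]
m=(a+b)/2;d=a-b;print(a,b,m,np.linalg.norm(d),np.degrees(np.arctan2(d[1],d[0])))
plan([*m,.026],np.degrees(np.arctan2(d[1],d[0]))-90)
E
```

```text
[ 0.54333406 -0.27141327] [ 0.51815899 -0.37300574] [ 0.53074652 -0.3222095 ] 0.10466524399561113 76.08220939389959
t 3.03 pos [ 0.5168 -0.2997  0.1599] yang -14.76 tilt [ 0.001  0.001 -1.   ] slide [-18.3  19.1 133.9] spin -0.84 F [-0.1 -0.5  0.5] op 0.4
```

Request:
move_arm(gripper=[0.4,0.4,0.4,0.4,0.4,0.4,0.4,0.4,0.4,0.4], slide=[[-19,20,30],[-19,20,60],[-19,20,60],[-19,20,80],[-19,20,100],[-19,20,115],[-19,20,125],[-19,20,133],[-19,20,133],[-19,20,133]], spin=[-0.5,-0.5,-0.5,-0.5,-0.5,-0.5,-0.5,-0.5,-0.5,-0.5])

```text
time_s: 3.87
eef_pos: [0.5303, -0.3252, 0.0273]
tool_rot: [0.0, 0.79, 0.613, 0.0]
ft_force: [0.7, 1.2, -0.2]
opening: 0.4
```

```bash
python3 - <<'E'
from h import *
plan([.5315,-.3235,.026],-14.5)
E
```

```text
t 3.87 pos [ 0.5303 -0.3252  0.0273] yang -14.43 tilt [ 0. -0. -1.] slide [1.9 0.8 1.3] spin 0.07 F [ 0.7  1.2 -0.2] op 0.4
```

Request:
move_arm(gripper=[0,0,0,0,0,0,0,0,0,0,0,0], slide=[[2,1,0],[2,1,0],[2,1,0],[2,1,0],[2,1,0],[2,1,0],[2,1,-20],[2,1,-50],[2,1,-85],[2,1,-120],[2,1,-120],[2,1,-120]], spin=[0,0,0,0,0,0,0,0,0,0,0,0], newtons=50)

```text
time_s: 4.87
eef_pos: [0.5322, -0.3245, 0.1489]
tool_rot: [0.002, 0.79, 0.612, 0.001]
ft_force: [0.4, -0.6, -0.6]
opening: 0.08
```

```bash
python3 - <<'E'
from h import *
plan([.6637,-.030,.10],-8.6)
E
```

```text
t 4.87 pos [ 0.5322 -0.3245  0.1489] yang -14.46 tilt [ 0.004 -0.002 -1.   ] slide [318.1  53.5  48.9] spin -5.86 F [ 0.4 -0.6 -0.6] op 0.08
```

Request:
move_arm(gripper=[0,0,0,0,0,0,0,0,0,0,0,0], slide=[[318,53,39],[318,53,39],[318,53,39],[318,53,39],[318,53,39],[318,53,39],[318,53,39],[318,53,39],[318,53,39],[318,53,39],[318,53,39],[318,53,39]], spin=[-6,-6,-6,-6,-6,-6,-6,-6,-6,-6,-6,-6])

```text
time_s: 5.87
eef_pos: [0.6612, -0.0309, 0.1071]
tool_rot: [-0.0, 0.758, 0.652, -0.001]
ft_force: [0.8, -0.1, -0.4]
opening: 0.082
```

```bash
python3 - <<'E'
from h import *
plan([.6637,-.030,.10],-8.6)
snap('wrist','w3.png');snap('side','d3.png')
im=cv2.imread('pics/w3.png'); d=cv2.imread('pics/d3.png')
a=cv2.resize(im[90:384,120:400],(560,588),interpolation=cv2.INTER_CUBIC)
cv2.imwrite('pics/w3b.png',a)
E
```

```text
t 5.87 pos [ 0.6612 -0.0309  0.1071] yang -8.58 tilt [-0.001 -0.001 -1.   ] slide [1.3 2.4 7.1] spin 0.02 F [ 0.8 -0.1 -0.4] op 0.082
```

View pics/w3b.png

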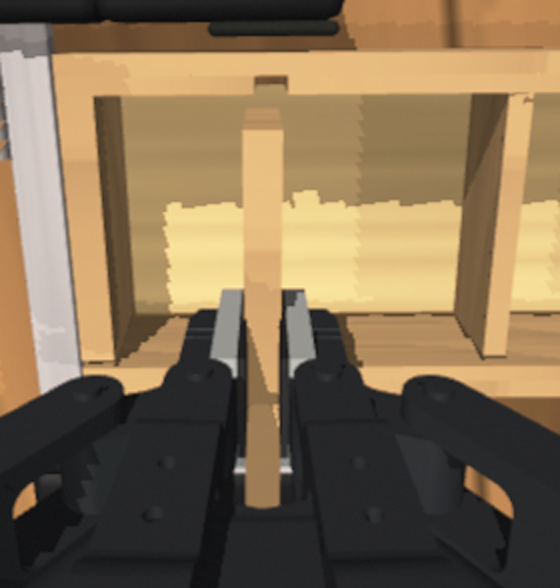

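The divider is held over the tray. Its far top edge is at (243–282,129) in the crop, the back groove at (254–289,75–92).

```bash
python3 - <<'E'
from h import *
f='w3.png'
g=lambda u,v,z:ray(f,120+u/2,90+v/2,z)[:2]
tz=.1071;zt,zb=tz+.021,tz-.019
e=np.array([.9889,-.1487]);n=np.array([.1487,.9889]);T=np.array([.6612,-.0309])
for nm,p in dict(gl=g(255.5,76,.045),gr=g(288,76,.045),gl2=g(254.5,93,.045),gr2=g(288.5,93,.045),dl=g(243,129,zt),dr=g(282.5,129,zt),bl=g(247.5,109,zb),br=g(282,109,zb),nearl=g(245,506,zt),nearr=g(280,506,zt),trayBL=g(53,52,.045),innerback=g(170,96,.045),fixr_l=g(510,94,.045),fixr_r=g(531,94,.045)).items(): print(nm,p.round(4),'ex',round((p-T)@e*1000,1),'ey',round((p-T)@n*1000,1))
E
```

```text
gl [0.6669 0.0254] ex -2.7 ey 56.5
gr [0.6772 0.0238] ex 7.7 ey 56.5
gl2 [0.6658 0.0201] ex -3.1 ey 51.1
gr2 [0.6766 0.0185] ex 7.9 ey 51.1
dl [0.6647 0.021 ] ex -4.2 ey 51.9
dr [0.6723 0.0199] ex 3.5 ey 51.9
bl [0.6645 0.0202] ex -4.3 ey 51.0
br [0.6733 0.0189] ex 4.6 ey 51.0
nearl [ 0.6512 -0.0664] ex -4.6 ey -36.6
nearr [ 0.6593 -0.0677] ex 3.6 ey -36.6
trayBL [0.6044 0.0424] ex -67.1 ey 64.0
innerback [0.6385 0.0233] ex -30.5 ey 50.2
fixr_l [0.7474 0.0075] ex 79.6 ey 50.8
fixr_r [0.7542 0.0065] ex 86.4 ey 50.8
```

Request:
move_arm(gripper=[0,0,0,0,0,0,0,0,0,0,0,0], slide=[[2,2.5,10],[2,2.5,20],[2,2.5,30],[2,2.5,30],[2,2.5,30],[2,2.5,35],[2,2.5,40],[2,2.5,44],[2,2.5,48],[2,2.5,52],[2,2.5,52],[2,2.5,52]], spin=[0,0,0,0,0,0,0,0,0,0,0,0])

```text
time_s: 6.97
eef_pos: [0.6646, -0.0275, 0.0554]
tool_rot: [-0.0, 0.757, 0.653, -0.0]
ft_force: [-0.2, 0.3, -0.2]
opening: 0.077
```

```bash
python3 - <<'E'
from h import *
plan([.6637,-.029,.024],-8.6)
snap('wrist','w4.png')
im=cv2.imread('pics/w4.png')
cv2.imwrite('pics/w4b.png',cv2.resize(im[60:384,120:400],(560,648))[:600])
E
```

```text
t 6.97 pos [ 0.6646 -0.0275  0.0554] yang -8.46 tilt [-0. -0. -1.] slide [-1.7 -0.7 31.4] spin 0.14 F [-0.2  0.3 -0.2] op 0.077
```

Request:
move_arm(gripper=[0,0,0,0,0,0,0,0,0,0], slide=[[0,0,5],[0,0,9],[0,0,13],[0,0,17],[0,0,21],[0,0,25],[0,0,28],[0,0,30],[0,0,30],[0,0,30]], spin=[0,0,0,0,0,0,0,0,0,0])

```text
time_s: 7.85
eef_pos: [0.6648, -0.0275, 0.0256]
tool_rot: [0.0, 0.757, 0.653, -0.0]
ft_force: [0.5, -0.6, -0.4]
opening: 0.08
```

Request:
move_arm(gripper=[0.35,0.35,0.35,0.35,0.35,0.35,0.35,0.35,0.35,0.35,0.35,0.35], slide=[[0,0,0],[0,0,0],[0,0,0],[0,0,0],[0,0,0],[0,0,0],[0,0,-20],[0,0,-50],[0,0,-90],[0,0,-130],[0,0,-150],[0,0,-150]], spin=[0,0,0,0,0,0,0,0,0,0,0,0])

```text
time_s: 8.85
eef_pos: [0.6674, -0.0282, 0.1815]
tool_rot: [0.003, 0.757, 0.653, 0.003]
ft_force: [2.4, -0.9, -0.2]
opening: 0.35
```

```bash
python3 - <<'E'
from h import *
plan([.545,.09,.12],-8.6)
snap('wrist','w5.png')
im=cv2.imread('pics/w5.png')
cv2.imwrite('pics/w5b.png',cv2.resize(im,(800,600),interpolation=cv2.INTER_CUBIC))
E
```

```text
t 8.85 pos [ 0.6674 -0.0282  0.1815] yang -8.48 tilt [ 0.009 -0.    -1.   ] slide [  98.8 -139.    60.4] spin 0.12 F [ 2.4 -0.9 -0.2] op 0.35
```

View pics/w5b.png

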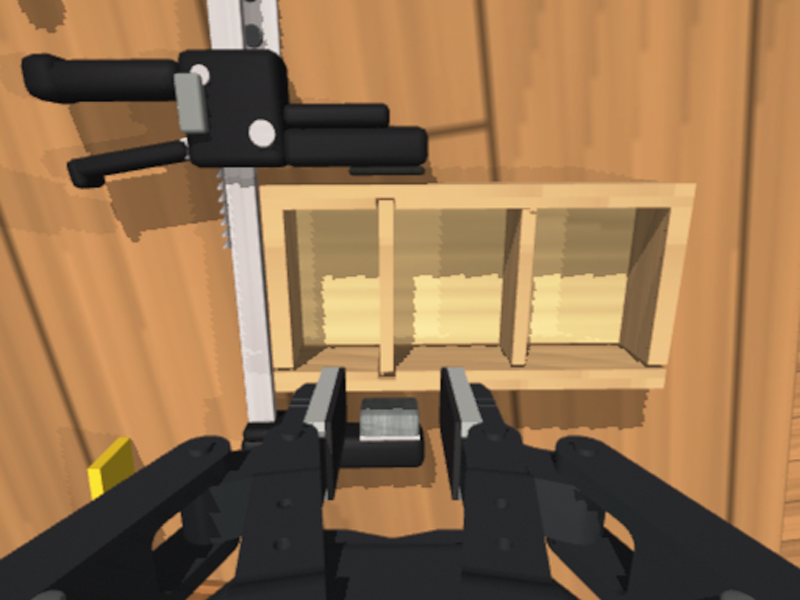

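Divider is seated in both grooves (386,200–375) with both ends in the side boards. The tray is square and the front board is still off. Pad at (390,418), clamp pivot screw (262,133), trigger tip (88,172), grip tip (30,78). Next I work out the clamp frame and the gaps.

```bash
python3 - <<'E'
from h import *
f='w5.png';k=1.5625
g=lambda u,v,z:ray(f,u/k,v/k,z)[:2]
th=np.radians(-8.6);ex=np.array([np.cos(th),np.sin(th)]);ey=np.array([-ex[1],ex[0]])
h=np.array([g(180,52,.04),g(284,51,.04),g(288,166,.04),g(190,164,.04)])
d=h[1]-h[0];print('ang',np.degrees(np.arctan2(d[1],d[0])))
o1=h.mean(0)-.002*ex+.007*ey
p=g(262,133,.04);o2=p-.019*ex+.020*ey
print('origins',o1,o2)
o=(o1+o2)/2
L=lambda q:np.round([(q-o)@ex*1000,(q-o)@ey*1000],1)
for n,u,v,z in [('griptip',22,75,.02),('grip outer mid',110,62,.034),('trig outer',120,178,.02),('trig tip',80,188,.02),('padfront top',390,399,.035),('boardfront rimL',276,390,.044),('board at pad',400,388,.044),('back board',400,184,.045),('fixedpad',390,174,.035)]: print(n,L(g(u,v,z)))
t=o-.051*ex-.0085*ey;print('target',t)
plan([*t,.1],81.4)
E
```

```text
ang -7.881348182786292
origins [0.59778228 0.08986938] [0.59442792 0.09161341]
griptip [-121.6   12.7]
grip outer mid [-63.5  16.9]
trig outer [-74.7 -43.9]
trig tip [-99.6 -49.8]
padfront top [  87.7 -182.8]
boardfront rimL [  16.1 -171.9]
board at pad [  93.9 -170.7]
back board [ 93.1 -46.3]
fixedpad [ 87.6 -41.1]
target [0.54440748 0.08996327]
t 8.9 pos [ 0.6662 -0.0277  0.1786] yang -8.46 tilt [ 0.005  0.    -1.   ] slide [  98.4 -138.2   77.9] spin -89.86 F [-0.3  0.2 -0.3] op 0.349
```

Request:
move_arm(gripper=[1,1,1,1,1,1,1,1,1,1,1,1], slide=[[98,-138,60],[98,-138,60],[98,-138,60],[98,-138,60],[98,-138,60],[98,-138,60],[98,-138,60],[98,-138,60],[98,-138,60],[98,-138,60],[98,-138,60],[98,-138,60]], spin=[-90,-90,-90,-90,-90,-90,-90,-90,-90,-90,-90,-90])

```text
time_s: 9.9
eef_pos: [0.5417, 0.0898, 0.1144]
tool_rot: [-0.001, 0.106, 0.994, -0.0]
ft_force: [-0.2, 0.1, -0.3]
opening: 1.0
```

Request:
move_arm(gripper=[1,1,1,1], slide=[[0,0,0],[0,0,0],[0,0,0],[0,0,0]], spin=[-8,-8,-8,-8])

```text
time_s: 10.23
eef_pos: [0.5423, 0.0897, 0.1151]
tool_rot: [-0.001, 0.041, 0.999, -0.0]
ft_force: [0.1, -0.0, -1.0]
opening: 0.999
```

```bash
python3 - <<'E'
from h import *
plan([.5444,.0900,.10],81.4)
snap('wrist','w6.png')
im=cv2.imread('pics/w6.png')
cv2.imwrite('pics/w6b.png',cv2.resize(im,(800,600),interpolation=cv2.INTER_CUBIC))
E
```

```text
t 10.23 pos [0.5423 0.0897 0.1151] yang 85.25 tilt [-0.001  0.    -1.   ] slide [-2.1  0.5 15.1] spin 3.85 F [ 0.1 -0.  -1. ] op 0.999
```

View pics/w6b.png

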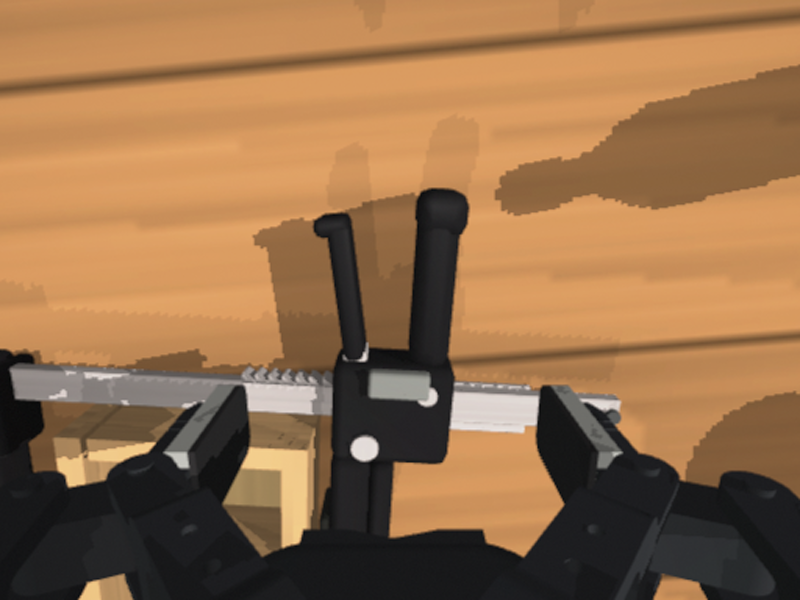

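Fingers are open over the clamp. The trigger runs (340,230)–(353,355) and the grip (440,200)–(430,360), with the housing below. I measure them in the tool frame.

```bash
python3 - <<'E'
from h import *
f='w6.png';k=1.5625
g=lambda u,v,z:ray(f,u/k,v/k,z)[:2]
th=np.radians(-8.6);ex=np.array([np.cos(th),np.sin(th)]);ey=np.array([-ex[1],ex[0]]);o=np.array([.596,.0907])
L=lambda q:np.round([(q-o)@ex*1000,(q-o)@ey*1000],1)
for n,u,v,z in [('piv',364,449,.04),('housTL',338,350,.04),('housTR',452,350,.04),('housBR',446,463,.04),('housBL',334,460,.04),('trig out far',331,240,.03),('trig out near',344,340,.03),('grip out far',459,250,.03),('grip out near',448,350,.03),('griptip',443,190,.034),('trigtip',335,213,.03)]: print(n,L(g(u,v,z)))
E
```

```text
piv [ 15.  -18.9]
housTL [-37.7 -34. ]
housTR [-41.3  20.2]
housBR [20.3 23.4]
housBL [ 22.4 -33.9]
trig out far [-88.5 -40.2]
trig out near [-39.2 -32.2]
grip out far [-87.8  20. ]
grip out near [-37.4  19.8]
griptip [-114.8    9.5]
trigtip [-101.   -38.8]
```

Request:
move_arm(gripper=[1,1,1,1,1,1,1,1,1,1], slide=[[1,1.6,20],[1,1.6,40],[1,1.6,55],[1,1.6,65],[1,1.6,78],[1,1.6,90],[1,1.6,100],[1,1.6,110],[1,1.6,110],[1,1.6,110]], spin=[4,4,4,4,4,4,4,4,4,4])

```text
time_s: 11.12
eef_pos: [0.5416, 0.0914, 0.0053]
tool_rot: [-0.0, 0.074, 0.997, -0.0]
ft_force: [0.1, -0.2, -0.3]
opening: 0.999
```

```bash
python3 - <<'E'
from h import *
plan([.5415,.0914,.005],81.4)
E
```

```text
t 11.12 pos [0.5416 0.0914 0.0053] yang 81.47 tilt [-0.001 -0.    -1.   ] slide [ 0.1 -0.1  0.3] spin 0.07 F [ 0.1 -0.2 -0.3] op 0.999
```

Request:
move_arm(gripper=[0.7,0.55,0.4,0.3,0.3,0.3,0.3,0.3], slide=[[0,3,0],[0,6,0],[0,9,0],[0,11,0],[0,11,0],[0,11,0],[0,11,0],[0,11,0]], spin=[0,0,0,0,0,0,0,0], newtons=25)

```text
time_s: 11.78
eef_pos: [0.5434, 0.1014, 0.0066]
tool_rot: [0.0, 0.075, 0.997, -0.001]
ft_force: [-2.6, -4.4, 7.4]
opening: 0.405
```

```bash
python3 - <<'E'
from h import *
plan([.5415,.0914,.005],81.4)
E
```

```text
t 11.78 pos [0.5434 0.1014 0.0066] yang 81.42 tilt [ 0.    -0.001 -1.   ] slide [  0.4 -10.2   1.6] spin 0.02 F [-2.6 -4.4  7.4] op 0.405
```

Request:
move_arm(gripper=[0.7,1,1,1,1,0.7,0.5,0.3,0.3,0.3,0.3,0.3], slide=[[0,-4,-1.5],[0,-8,-1.5],[0,-11,-1.5],[0,-11,-1.5],[0,-11,-1.5],[0,-7,-1.5],[0,-3,-1.5],[0,0,-1.5],[0,0,-1.5],[0,0,-1.5],[0,0,-1.5],[0,0,-1.5]], spin=[0,0,0,0,0,0,0,0,0,0,0,0])

```text
time_s: 12.78
eef_pos: [0.543, 0.1015, 0.0074]
tool_rot: [-0.0, 0.075, 0.997, -0.001]
ft_force: [-2.3, -6.1, 7.2]
opening: 0.404
```

```bash
python3 - <<'E'
from h import *
plan([.5415,.0914,.005],81.4)
a=snap('side','d7.png')
o=cv2.imread('pics/d0.png')
n=cv2.imread('pics/d7.png')
z=lambda i:cv2.resize(i[150:260,205:375],(680,440),interpolation=cv2.INTER_CUBIC)
cv2.imwrite('pics/d7b.png',np.vstack([z(n)]))
E
```

```text
t 12.78 pos [0.543  0.1015 0.0074] yang 81.44 tilt [-0.001 -0.001 -1.   ] slide [ -0.  -10.2   2.4] spin 0.04 F [-2.3 -6.1  7.2] op 0.404
```

View pics/d7b.png

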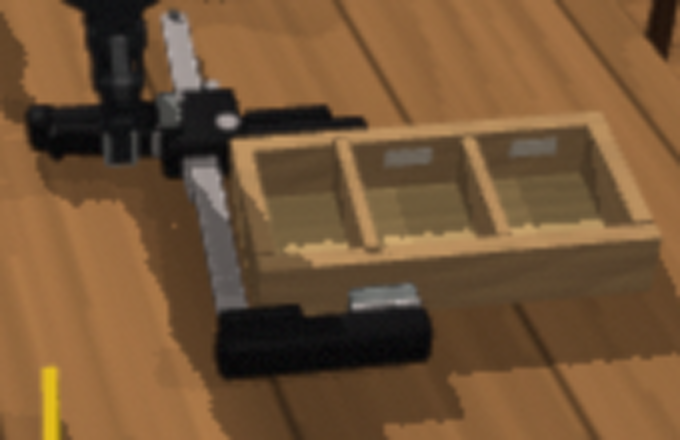

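Side view: the jaw has come up about 14 mm. The pad at (385,297) is close to the front board, and the divider still stands at (358,195). Stroke 3 next.

Request:
move_arm(gripper=[0.7,1,1,1,1,0.7,0.6,0.5,0.45,0.4,0.4,0.4], slide=[[0,-4,-1.5],[0,-8,-1.5],[0,-11,-1.5],[0,-11,-1.5],[0,-11,-1.5],[0,-7,-1.5],[0,-3,-1.5],[0,0,-1.5],[0,0,-1.5],[0,0,-1.5],[0,0,-1.5],[0,0,-1.5]], spin=[0,0,0,0,0,0,0,0,0,0,0,0])

```text
time_s: 13.83
eef_pos: [0.543, 0.1015, 0.0089]
tool_rot: [-0.0, 0.075, 0.997, -0.001]
ft_force: [-2.9, -4.6, 6.5]
opening: 0.405
```

```bash
python3 - <<'E'
from h import *
plan([.5415,.0914,.005],81.4)
a=snap('side','d8.png')
s=robot.get_state();print(s['ft_force'],s['moment'],s['joint_torque'])
n=cv2.imread('pics/d8.png')
z=lambda i:cv2.resize(i[150:260,205:375],(680,440),interpolation=cv2.INTER_CUBIC)
cv2.imwrite('pics/d8b.png',z(n))
E
```

```text
t 13.83 pos [0.543  0.1015 0.0089] yang 81.44 tilt [-0.001 -0.001 -1.   ] slide [ -0.  -10.2   3.9] spin 0.04 F [-2.9 -4.6  6.5] op 0.405
[-2.73471413 -4.29745949  6.1096025 ] [-1.32578691  0.47022053 -0.11895365] [ -2.80363843 -67.70804644  -1.40174109 -15.73911846  -0.63276496
  -1.3782445    0.13562302]
```

View pics/d8b.png

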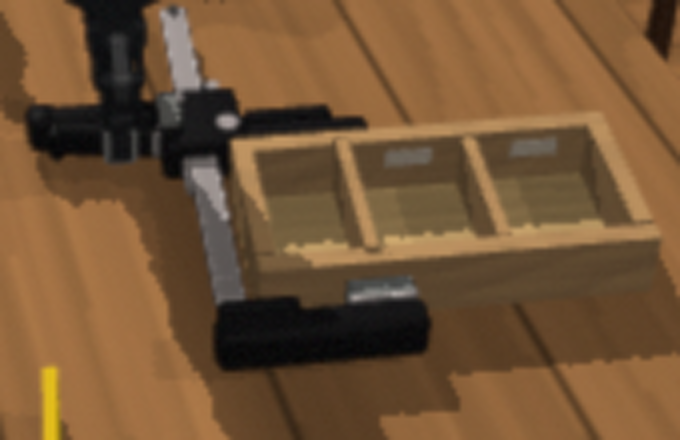

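```bash
python3 - <<'E'
from h import *
th=np.radians(-8.6);ex=np.array([np.cos(th),np.sin(th)]);ey=np.array([-ex[1],ex[0]]);o=np.array([.595,.091])
for f in('d0','d7','d8'):
  im=cv2.imread(f'pics/{f}.png').astype(int);m=im.sum(2)<110
  vs=[]
  for u in (270,280,290,300):
    c=np.where(m[222:252,u])[0]+222; vs.append((c.min(),c.max()))
  y=[(ray(f+'.png',u,b+.5,.005)[:2]-o)@ey*1000 for u,(a,b) in zip((270,280,290,300),vs)]
  print(f,vs,np.round(y,1),np.mean(y).round(1))
E
python3 - <<'E'
import sys;sys.path.insert(0,'.')
import os;os.chdir('.')
from h import *
# bar tail end: compare shift by phase correlation of jaw patch
A=[cv2.cvtColor(cv2.imread(f'pics/{f}.png'),cv2.COLOR_BGR2GRAY) for f in('d0','d7','d8')]
t=A[0][232:248,260:314]
for a in A:
  big=cv2.resize(a[215:256,250:325],None,fx=8,fy=8,interpolation=cv2.INTER_CUBIC)
  r=cv2.matchTemplate(big,cv2.resize(t,None,fx=8,fy=8,interpolation=cv2.INTER_CUBIC),cv2.TM_CCOEFF_NORMED);_,s,_,l=cv2.minMaxLoc(r)
  u,v=250+l[0]/8+27,215+l[1]/8+8;print(s,u,v,(ray('d0.png',u,v,.02)[:2]).round(4))
E
```

```text
d0 [(np.int64(231), np.int64(248)), (np.int64(231), np.int64(248)), (np.int64(233), np.int64(247)), (np.int64(232), np.int64(245))] [-234.5 -237.2 -236.8 -233.3] -235.4
d7 [(np.int64(227), np.int64(244)), (np.int64(228), np.int64(243)), (np.int64(229), np.int64(242)), (np.int64(228), np.int64(241))] [-222.1 -221.6 -221.1 -220.7] -221.4
d8 [(np.int64(225), np.int64(241)), (np.int64(227), np.int64(241)), (np.int64(226), np.int64(240)), (np.int64(226), np.int64(239))] [-212.5 -215.2 -214.8 -214.3] -214.2
0.9888523817062378 287.0 240.0 [ 0.6108 -0.1407]
0.9271811842918396 285.5 235.375 [ 0.6121 -0.1256]
0.9251479506492615 285.0 233.375 [ 0.6131 -0.1191]
```

```bash
python3 - <<'E'
from h import *
A=[cv2.cvtColor(cv2.imread(f'pics/{f}.png'),cv2.COLOR_BGR2GRAY) for f in('d0','d5' if 0 else 'd3','d7','d8')]
up=lambda x:cv2.resize(x,None,fx=8,fy=8,interpolation=cv2.INTER_CUBIC)
for n,(u0,u1,v0,v1) in dict(frontR=(345,380,200,232),backR=(335,365,172,190),pad=(288,315,216,232),frontmid=(318,340,205,222)).items():
  t=up(A[2][v0:v1,u0:u1])
  for a in A:
    r=cv2.matchTemplate(up(a[v0-8:v1+10,u0-6:u1+6]),t,cv2.TM_CCOEFF_NORMED);_,s,_,l=cv2.minMaxLoc(r);print(n,round(s,3),l[0]/8-6,l[1]/8-8)
E
```

```text
frontR 0.999 0.0 0.0
frontR 0.999 0.0 0.0
frontR 1.0 0.0 0.0
frontR 0.999 0.0 0.0
backR 0.999 0.0 0.0
backR 0.999 0.0 0.0
backR 1.0 0.0 0.0
backR 0.999 0.0 0.0
pad 0.967 1.625 4.375
pad 0.938 1.125 4.375
pad 0.999 0.0 0.0
pad 0.838 -0.5 -1.5
frontmid 1.0 0.0 0.0
frontmid 1.0 0.0 0.0
frontmid 1.0 0.0 0.0
frontmid 1.0 0.0 0.0
```

```bash
python3 - <<'E'
from h import *
th=np.radians(-8.6);ex=np.array([np.cos(th),np.sin(th)]);ey=np.array([-ex[1],ex[0]]);o=np.array([.595,.091])
y=lambda f,u,v,z:round((ray(f,u,v,z)[:2]-o)@ey*1000,1)
for f in('d7','d8'):
  im=cv2.imread(f'pics/{f}.png'); print(f,im[205:232,300].sum(1).tolist())
print('v->y at .035',[(v,y('d8.png',300,v,.035)) for v in range(216,230)])
print('rim',[(v,y('d8.png',300,v,.044)) for v in range(207,218)])
E
```

```text
d7 [304, 309, 306, 309, 328, 342, 335, 340, 372, 399, 283, 205, 200, 200, 201, 202, 237, 342, 341, 349, 380, 283, 157, 78, 67, 71, 57]
d8 [305, 312, 308, 309, 328, 340, 341, 339, 371, 400, 282, 209, 201, 200, 201, 222, 248, 333, 373, 255, 120, 74, 65, 71, 62, 61, 54]
v->y at .035 [(216, np.float64(-166.2)), (217, np.float64(-169.7)), (218, np.float64(-173.1)), (219, np.float64(-176.6)), (220, np.float64(-180.0)), (221, np.float64(-183.4)), (222, np.float64(-186.7)), (223, np.float64(-190.1)), (224, np.float64(-193.4)), (225, np.float64(-196.7)), (226, np.float64(-200.0)), (227, np.float64(-203.3)), (228, np.float64(-206.6)), (229, np.float64(-209.8))]
rim [(207, np.float64(-144.3)), (208, np.float64(-147.9)), (209, np.float64(-151.4)), (210, np.float64(-155.0)), (211, np.float64(-158.5)), (212, np.float64(-162.0)), (213, np.float64(-165.5)), (214, np.float64(-169.0)), (215, np.float64(-172.4)), (216, np.float64(-175.8)), (217, np.float64(-179.3))]
```

```bash
python3 - <<'E'
from h import *
plan([.5415,.0914,.005],81.4)
snap('scene','s8.png')
r=lambda f,u0,u1,v0,v1,w,h:cv2.resize(cv2.imread(f'pics/{f}.png')[v0:v1,u0:u1],(w,h),interpolation=cv2.INTER_CUBIC)
a=np.hstack([r('d7',255,325,205,245,400,229),r('d8',255,325,205,245,400,229)])
b=np.hstack([r('s0',190,290,170,260,400,360),r('s8',190,290,170,260,400,360)])
cv2.imwrite('pics/c8.png',np.vstack([a,b]))
E
```

```text
t 13.88 pos [0.543  0.1015 0.0089] yang 81.44 tilt [-0.001 -0.001 -1.   ] slide [ -0.  -10.2   3.9] spin 0.04 F [-2.7 -4.3  6.1] op 0.404
```

View pics/c8.png

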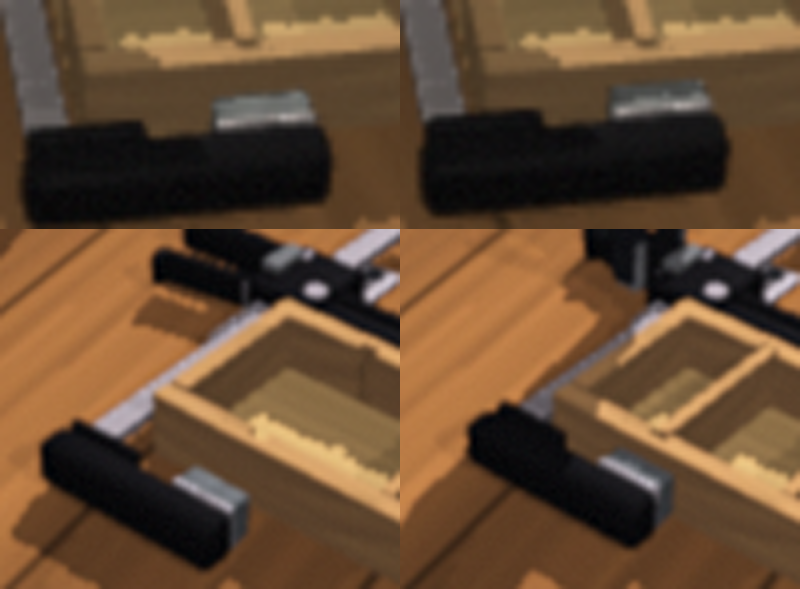

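Pad not compressed. It has only entered the board's shadow, and the tray has not moved yet, so I continue with stroke 4.

Request:
move_arm(gripper=[0.7,1,1,1,1,0.7,0.6,0.5,0.45,0.44,0.44,0.44], slide=[[0,-4,0],[0,-8,0],[0,-11,0],[0,-11,0],[0,-11,0],[0,-7,0],[0,-3,0],[0,0,0],[0,0,0],[0,0,0],[0,0,0],[0,0,0]], spin=[0,0,0,0,0,0,0,0,0,0,0,0])

```text
time_s: 14.93
eef_pos: [0.5429, 0.1009, 0.0088]
tool_rot: [-0.001, 0.075, 0.997, -0.001]
ft_force: [-1.2, -6.9, 6.4]
opening: 0.444
```

```bash
cat > chk.py <<'E'
from h import *
import sys
plan([.5415,.0914,.005],81.4)
n=sys.argv[1]; snap('side',n+'.png')
A=[cv2.cvtColor(cv2.imread(f'pics/{f}.png'),cv2.COLOR_BGR2GRAY) for f in('d8',n)]
up=lambda x:cv2.resize(x,None,fx=8,fy=8,interpolation=cv2.INTER_CUBIC)
for nm,(u0,u1,v0,v1) in dict(frontR=(345,380,200,232),backR=(335,365,172,190),jaw=(255,312,226,246)).items():
  t=up(A[0][v0:v1,u0:u1]); r=cv2.matchTemplate(up(A[1][v0-10:v1+8,u0-6:u1+6]),t,cv2.TM_CCOEFF_NORMED);_,s,_,l=cv2.minMaxLoc(r)
  du,dv=l[0]/8-6,l[1]/8-10; u,v=(u0+u1)/2,(v0+v1)/2
  z=.02 if nm=='jaw' else .03
  print(nm,round(s,3),du,dv,'mm',((ray('d8.png',u+du,v+dv,z)-ray('d8.png',u,v,z))[:2]*1000).round(1))
E
python3 chk.py d9
```

```text
t 14.93 pos [0.5429 0.1009 0.0088] yang 81.41 tilt [-0.001 -0.002 -1.   ] slide [-0.1 -9.6  3.8] spin 0.01 F [-1.2 -6.9  6.4] op 0.444
frontR 0.982 -0.375 -0.875 mm [0.5 3.1]
backR 0.996 0.0 -0.125 mm [0.2 0.5]
jaw 0.994 -0.5 -1.875 mm [0.8 6.1]
```

Request:
move_arm(gripper=[0.4,0.38,0.38,0.38], slide=[[0,0,0],[0,0,0],[0,0,0],[0,0,0]], spin=[0,0,0,0])

```text
time_s: 15.32
eef_pos: [0.543, 0.1015, 0.009]
tool_rot: [-0.0, 0.075, 0.997, -0.001]
ft_force: [-3.4, -6.0, 8.7]
opening: 0.404
```

```bash
python3 chk.py d10
```

```text
t 15.32 pos [0.543  0.1015 0.009 ] yang 81.44 tilt [-0.001 -0.001 -1.   ] slide [ -0.  -10.2   4.1] spin 0.04 F [-3.4 -6.   8.7] op 0.404
frontR 0.98 -0.5 -1.0 mm [0.4 3.6]
backR 0.994 0.0 -0.25 mm [0.5 1. ]
jaw 0.995 -0.625 -2.125 mm [0.8 7. ]
```

Request:
move_arm(gripper=[0.7,1,1,1,1,0.8,0.7,0.6,0.55,0.5,0.5,0.5], slide=[[0,-4,0],[0,-8,0],[0,-11,0],[0,-11,0],[0,-11,0],[0,-7,0],[0,-3,0],[0,-1,0],[0,-1,0],[0,-1,0],[0,-1,0],[0,-1,0]], spin=[0,0,0,0,0,0,0,0,0,0,0,0])

```text
time_s: 16.37
eef_pos: [0.5427, 0.0994, 0.0088]
tool_rot: [-0.001, 0.075, 0.997, -0.001]
ft_force: [-3.5, -8.2, 6.5]
opening: 0.507
```

```bash
python3 chk.py d11
```

```text
t 16.37 pos [0.5427 0.0994 0.0088] yang 81.38 tilt [-0.001 -0.003 -1.   ] slide [-0.1 -8.   3.8] spin -0.02 F [-3.5 -8.2  6.5] op 0.507
frontR 0.98 -0.625 -1.625 mm [1.1 5.7]
backR 0.992 0.0 -0.75 mm [1.4 3. ]
jaw 0.992 -0.875 -3.25 mm [ 1.3 10.7]
```

Request:
move_arm(gripper=[0.47,0.44,0.44,0.44], slide=[[0,1,0],[0,1,0],[0,1,0],[0,1,0]], spin=[0,0,0,0])

```text
time_s: 16.75
eef_pos: [0.5428, 0.1002, 0.0091]
tool_rot: [-0.001, 0.075, 0.997, -0.001]
ft_force: [-3.4, -8.6, 9.8]
opening: 0.442
```

```bash
python3 chk.py d12
```

```text
t 16.75 pos [0.5428 0.1002 0.0091] yang 81.37 tilt [-0.001 -0.003 -1.   ] slide [-0.1 -8.8  4.1] spin -0.03 F [-3.4 -8.6  9.8] op 0.442
frontR 0.981 -0.625 -1.625 mm [1.1 5.7]
backR 0.992 -0.125 -0.75 mm [1.1 3.1]
jaw 0.992 -0.875 -3.75 mm [ 1.9 12.2]
```

Request:
move_arm(gripper=[0.4,0.38,0.38,0.38,0.38], slide=[[0,0,0],[0,0,0],[0,0,0],[0,0,0],[0,0,0]], spin=[0,0,0,0,0])

```text
time_s: 17.22
eef_pos: [0.543, 0.1015, 0.0094]
tool_rot: [-0.0, 0.075, 0.997, -0.001]
ft_force: [-3.8, -5.5, 14.0]
opening: 0.405
```

```bash
python3 chk.py d13
```

```text
t 17.22 pos [0.543  0.1015 0.0094] yang 81.44 tilt [-0.001 -0.001 -1.   ] slide [  0.  -10.2   4.4] spin 0.04 F [-3.8 -5.5 14. ] op 0.405
frontR 0.98 -0.625 -1.75 mm [1.3 6.1]
backR 0.992 0.0 -0.75 mm [1.4 3. ]
jaw 0.992 -1.0 -4.0 mm [ 1.8 13.1]
```

Request:
move_arm(gripper=[0.7,1,1,1,1,0.9,0.8,0.75,0.7,0.68,0.68,0.68], slide=[[0,-4,0],[0,-8,0],[0,-11,0],[0,-11,0],[0,-11,0],[0,-7,0],[0,-3,0],[0,-1,0],[0,-1,0],[0,-1,0],[0,-1,0],[0,-1,0]], spin=[0,0,0,0,0,0,0,0,0,0,0,0])

```text
time_s: 18.27
eef_pos: [0.5429, 0.0985, 0.0089]
tool_rot: [-0.0, 0.075, 0.997, -0.002]
ft_force: [-2.2, -11.5, 8.2]
opening: 0.684
```

```bash
python3 chk.py d14
```

```text
t 18.27 pos [0.5429 0.0985 0.0089] yang 81.37 tilt [-0.001 -0.004 -1.   ] slide [ 0.3 -7.2  4. ] spin -0.03 F [ -2.2 -11.5   8.2] op 0.684
frontR 0.98 -0.625 -1.75 mm [1.3 6.1]
backR 0.992 -0.125 -0.75 mm [1.1 3.1]
jaw 0.991 -1.125 -4.125 mm [ 1.7 13.6]
```

Request:
move_arm(gripper=[0.66,0.64,0.62,0.6,0.6,0.6,0.6], slide=[[0,1,0],[0,1,0],[0,1,0],[0,1,0],[0,1,0],[0,1,0],[0,1,0]], spin=[0,0,0,0,0,0,0])

```text
time_s: 18.9
eef_pos: [0.5428, 0.0982, 0.009]
tool_rot: [-0.001, 0.076, 0.997, -0.002]
ft_force: [-2.9, -16.7, 9.9]
opening: 0.6
```

```bash
python3 chk.py d15
```

```text
t 18.9 pos [0.5428 0.0982 0.009 ] yang 81.31 tilt [-0.002 -0.005 -1.   ] slide [ 0.3 -6.9  4. ] spin -0.09 F [ -2.9 -16.7   9.9] op 0.6
frontR 0.98 -0.625 -1.75 mm [1.3 6.1]
backR 0.992 -0.125 -0.75 mm [1.1 3.1]
jaw 0.988 -1.125 -4.375 mm [ 1.9 14.4]
```

Request:
move_arm(gripper=[0.58,0.58,0.58,0.58,0.58,0.58,0.58,0.58], slide=[[0,0,0],[0,0,0],[0,0,0],[0,0,0],[0,0,0],[0,0,0],[0,0,0],[0,0,0]], spin=[0,0,0,0,0,0,0,0])

```text
time_s: 19.62
eef_pos: [0.5428, 0.098, 0.009]
tool_rot: [-0.001, 0.076, 0.997, -0.003]
ft_force: [-2.0, -15.6, 10.5]
opening: 0.585
```

```bash
python3 chk.py d16; python3 - <<'E'
from h import *
n=cv2.imread('pics/d16.png');cv2.imwrite('pics/d16b.png',cv2.resize(n[110:380,170:400],(511,600),interpolation=cv2.INTER_CUBIC))
E
```

```text
t 19.62 pos [0.5428 0.098  0.009 ] yang 81.3 tilt [-0.002 -0.005 -1.   ] slide [ 0.2 -6.7  4. ] spin -0.1 F [ -2.  -15.6  10.5] op 0.585
frontR 0.98 -0.625 -1.75 mm [1.3 6.1]
backR 0.992 -0.125 -0.75 mm [1.1 3.1]
jaw 0.988 -1.125 -4.375 mm [ 1.9 14.4]
```

View pics/d16b.png

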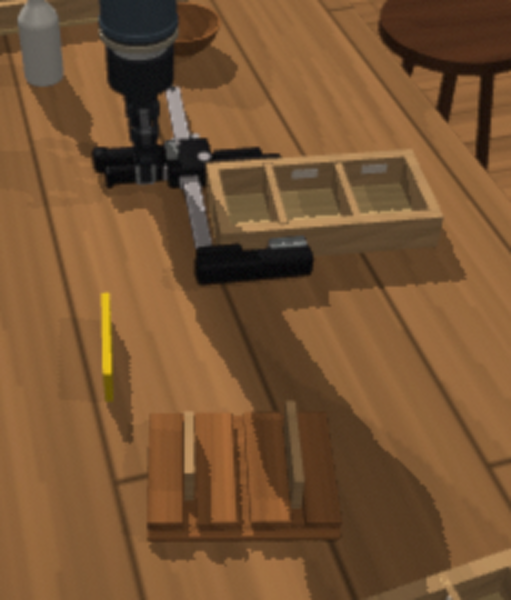

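The final view is stable: divider seated at (272,190), front board closed and pressed by the pad at (288,243), both spares standing at (188,455) and (294,455), bottle and bowl in place. Handing in.

```bash
python3 -c "
from plant import robot
print(robot.finish_job()); s=robot.get_state(); print(s['time_s'],s['ft_force'],s['opening'])"
```

```text
the job is handed in; nothing more can be done
None
the job is handed in; nothing more can be done
```

I put the longest divider (middle slot of the stand, about 104 mm measured) down into the empty pair of grooves and let go of it. I then pumped the trigger five full strokes and held a sixth partly squeezed, and handed in at about 19.7 s of the 53 s allowed. No verdict was reported.

**Last checks:**
- **Tray and front board:** neither moved over the last few checks while the jaw still advanced, so the board is home and the pad is pressed in.
- **Pad pressure:** about 5 mm of compression by image, roughly 25 N. The trigger held about 16 N, which works out to roughly 20–27 N at the jaw. Both are well inside 10–58 N.
- **Trigger:** held partly in, at about 0.17 rad by my estimate.
- **Other items:** both spares, the bottle and the bowl looked untouched.

**Disagreements:** my first estimate of the pad-to-board gap was too small, so it took more strokes than planned. The pad-pressure figures from image and wrist force agree only to within several newtons. There was also an unexplained upward force of 6–14 N on the tool during squeezing. It may be the fingertips dragging on the clamp or the bench, and it is below the limits.

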